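# Find which way the cream filler's cap loosens and hold it off

### The job

Take the round screw cap with the knob off the upright outlet of the cream filler so that the outlet can be rinsed. Nothing shows whether this one has a left-hand or a right-hand thread, so feel which way it turns loose: pinch the knob lightly (about 30 N is plenty, the plastic cracks at 70 N), turn it, and if it stops after a small part of a turn, turn it the other way. Lift the loose cap straight off and finish while still holding it in the air, 10 cm or more above where it sat, leaving the two steel nozzles beside the filler where they stand.

Things in the scene. Friction and masses are not known exactly. Their poses are not given: they have to be found in the camera images.
- cap_center (a point): screw cap, on its axis half-way up (38 mm above its lower rim). Loose, about 90 g, 76 mm tall: a ribbed white skirt 62 mm across, 36 mm high, closed by a flat top; on that a plain round grey knob 32 mm across, 40 mm high. A small black pointer (3 mm high, 36 mm out from the axis) on the flat top and a white ridge across the knob lie along x; z is up the axis. Locked at the start: it cannot be pulled up
- cap_knob (a point): on the cap's axis, 61 mm above its rim and 25 mm above its flat top: a good height for the middle of the finger pads; axes as cap_center
- cap_rim (a point): centre of the cap's lower rim; axes as cap_center. Coarse part-turn thread, its hand unknown and unseen. Loosening way (counter-clockwise or clockwise from above): turns easily, not rising, to a hard stop about 1.3 rad from locked; from 0.97 rad on it is free and lifts straight up. Other way: hard stop 0.1 to 0.4 rad from where it was found; there lightly gripping fingers slip round the knob, harmlessly. It may be turned to and fro freely
- outlet (a point): fixed point on the cream filler: centre of the outlet's foot, where the cap's rim sits, 60 mm above the table; z up. Locked, the cap's pointer lies along this +x axis within 0.1 rad. Filler, fixed: aluminium housing 150 mm (x) by 290 mm (y, -70 to +220 mm from here), 56 mm high; round white hopper 108 mm across, its axis 155 mm from here along +y, its top 135 mm above the table
- nozzle_a: steel piping nozzle, a cone 46 mm tall, 34 mm across at the foot, standing loose beside the filler (bystander, origin at the middle of its underside; leave it alone)
- nozzle_b: second steel piping nozzle, same as the first (bystander, origin at the middle of its underside; leave it alone)
Things that resemble listed ones, but are neither listed nor needed, are in the scene too. Leave any orange look-alike of the part that bears cap_center alone.

How it is judged (in metres and radians):
On the way:
1. the cap is turned loose by more than 0.7 rad from its locked place while still on the outlet (angle between the x axis of cap_center and the x axis of outlet, either way round above 0.7 rad and z of cap_center in the frame of outlet below 0.045 m and horizontal distance between cap_center and outlet below 0.01 m), for 0.1 s.
At the end, for the whole second after the job is handed in: the cap is held still in the fingers (more than 2 N), its centre more than 130 mm above the outlet's foot (92 mm above where it sat), touching neither the filler nor the nozzles (z of cap_center in the frame of outlet above 0.13 m and contact force between the fingers and cap above 2 N and contact force between cap and filler below 0.1 N and linear speed of cap below 0.05 m/s and contact force between cap and nozzle_a below 0.1 N and contact force between cap and nozzle_b below 0.1 N); the arm keeps its last pose, push and grip.
It fails at once if the cap is squeezed so hard that it cracks (more than about 70 N from each finger, 145 N over both) (contact force between the fingers and cap above 145 N).
It fails at once if a nozzle beside the filler is moved by more than 30 mm (distance of any of nozzle_a, nozzle_b from where it was at the start of the episode above 0.03 m).
It also fails if it takes over 45 s, if anything falls off the work surface, if the arm or the gripper's body presses on something with over 40 N, if the wrist force passes 120 N, or if a joint passes its speed limit or range.

### The arm

A 6-joint arm with a two-finger parallel gripper is mounted at the origin on the work surface. World frame = base frame: x ahead of the robot, y to its left, z up, the work surface at z = 0. Lengths are in mm, angles in rad, forces in N, time in s.
With the tool pointing down it reaches from about 400 to 925 mm from the base axis. Payload 12.5 kg.
Tool frame: the origin (TCP) lies midway between the tips of the shut fingers; the grasp point (between the pads) lies 19 mm behind it; y points along the fingers, x is the direction in which the jaws open and shut, and the axes are right-handed (so a half turn about y gives the same grasp; the last joint's range is limited). The gripper opens to 95 mm and grips with 3 to 60 N. Pads are 20 mm wide; open, the fingers measure 119 mm over their backs; the gripper's body (75 mm by 180 mm) begins 59 mm behind the grasp point.
Start: joints at [-1.292, 0.491, 1.559, -0, 1.092, -0.106], TCP at [234.633, -579.308, 187.561] pointing down, gripper open.
Joint ranges: [-3.1, 3.1], [-0.84, 2.19], [0.05, 2.79], [-1.13, 4.28], [0.06, 2.93], [-2.69, 2.69]. Speed limits (rad/s): [2.22, 2.22, 2.79, 3.14, 3.14, 3.14].

### API

Orientations are given as [roll, pitch, yaw] about the fixed x, y, z axes, in that order (R = Rz(yaw) Ry(pitch) Rx(roll)).
In Python, from cell import env, vision, job gives the robot as it stands.
- The arm moves only by the shell command python3 -m crank 'ROWS' [OPENING]. ROWS is JSON, a list of rows, each a list of 6 numbers: the shift along the tool's x, y, z in mm, then the turn, a rotation vector about the tool's x, y, z in degrees. In form: [[x, y, z, rx, ry, rz], ...]. A call has 1 to 5 rows; each row is the pose to reach, as a shift and turn from the pose measured when the call began, along the tool's axes at that moment; what a row does not reach only later rows make up. A row lasts 1/10 s, in which the tool goes at most 50 mm and 8.59 degrees, less where a joint would pass 70% of its speed; a pose out of reach is approached as far as the arm can. A call with a gripper value outside its range is refused whole. OPENING is the opening, from 0 (shut) to 1 (fully open), set as the call begins (- or left out, the last holds). The fingers move at their own pace and stop on an object; the grip force is fixed at half the most. Time passes only in rows, so rows that repeat a pose let the fingers close. It gives the time, the measured TCP pose, the force and the opening at its end, in the units of the state.
- env.state(): the state, without advancing time (a new reading comes with each control period).
- vision.read_camera(name): name is "scene" or "top"; returns (picture, depth): 384x512x3 uint8, blue, green, red; 384x512 float32, mm along the optical axis (not along the pixel's ray), 0 where there is no reading.
- vision.calibration(name): a dict with "vertical_fov" (degrees; the focal length in pixels is half the picture's height over the tangent of half this angle, whatever the lens; pixels are square), "cx", "cy" (the principal point, pixels), "pose" (4x4, takes a point from camera to world coordinates). Camera axes: x right, y down, z forward; pixel columns grow to the right and rows downward; lengths in mm; the calibration is good to about 2 mm. A picture is of the moment at which its call begins. calibration takes no time and is no camera call.
- job.job_done(): hands the job in, once; it reports no verdict.
The state is a dict: "t": time; "joints": joint angles; "qvel": joint speeds; "tau": joint torques, N m; "eef_pos": TCP position; "tcp_rot": TCP orientation; "ft_force": force on the tool from outside, world axes, zero at the start; "moment": the same for the moment, N m; "opening": opening from 0.0 (shut) to 1.0 (fully open).
Only numpy, scipy, OpenCV 4.12 (cv2) and the standard library are available. Lean on these libraries where they do the work, as an engineer would, in place of code of your own. Each camera call takes 0.05 s, during which the arm holds its last target.

## Working session

There is one attempt and no reset: what is moved stays moved. The work goes in short steps, Python scripts to look and compute and a shell command to move; the robot and the scene stay as the last step left them, time stands still between calls to the robot, and variables do not carry over. Pictures are saved under pics/ and viewed, and the job is handed in when it is done.

```bash
mkdir -p pics; ls; python3 - <<'E'
from cell import env, vision, job
import cv2,numpy as np
print(env.state())
for n in("scene","top"):
    p,d=vision.read_camera(n); cv2.imwrite(f"pics/{n}0.png",p); np.save(f"pics/{n}0.npy",d); print(vision.calibration(n))
E
```

```text
pics
{'t': 0.0, 'joints': array([-1.29159459e+00,  4.91547707e-01,  1.55949735e+00, -3.92141295e-05,
        1.09167626e+00, -1.05598995e-01]), 'qvel': array([-0.00014635, -0.00193997, -0.00149688, -0.00066578,  0.00028533,
       -0.00018609]), 'tau': array([-3.41326857e-03, -6.12652016e+01, -2.58184719e+01,  6.91384356e-02,
        4.81949409e-02, -1.41122696e-04]), 'eef_pos': array([ 234.53973467, -579.00755941,  186.95263318]), 'tcp_rot': array([-1.57071195e+00,  1.12603752e-03, -1.18597745e+00]), 'ft_force': array([-0.15650612,  0.75599461,  0.19703531]), 'moment': array([-0.04722365, -0.03149739, -0.00067723]), 'opening': 0.9997692087749561}
{'vertical_fov': 45.251797305892616, 'cx': 253.47947255196837, 'cy': 191.57398244335238, 'pose': array([[ 7.72759323e-01,  3.54273460e-01, -5.26624482e-01,
         9.84584200e+02],
       [ 6.34636546e-01, -4.19637897e-01,  6.48953380e-01,
        -5.26268106e+02],
       [ 8.91536922e-03, -8.35699917e-01, -5.49113982e-01,
         5.11474382e+02],
       [ 0.00000000e+00,  0.00000000e+00,  0.00000000e+00,
         1.00000000e+00]])}
{'vertical_fov': 43.14648150779868, 'cx': 266.63509517905084, 'cy': 192.37626976880924, 'pose': array([[ 1.63134126e-02, -9.87982615e-01,  1.53701741e-01,
         4.49240509e+02],
       [-9.99803894e-01, -1.78445665e-02, -8.58746287e-03,
        -1.63502982e+01],
       [ 1.12270050e-02, -1.53531509e-01, -9.88079972e-01,
         8.86175403e+02],
       [ 0.00000000e+00,  0.00000000e+00,  0.00000000e+00,
         1.00000000e+00]])}
```

View pics/scene0.png

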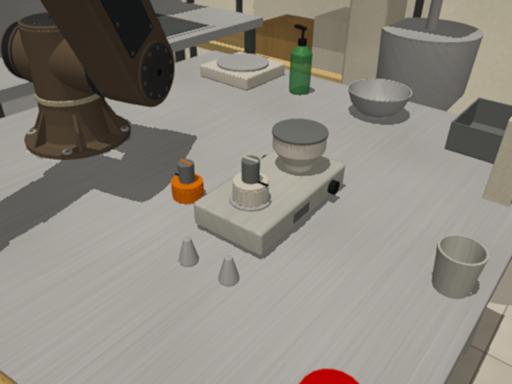

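View pics/top0.png

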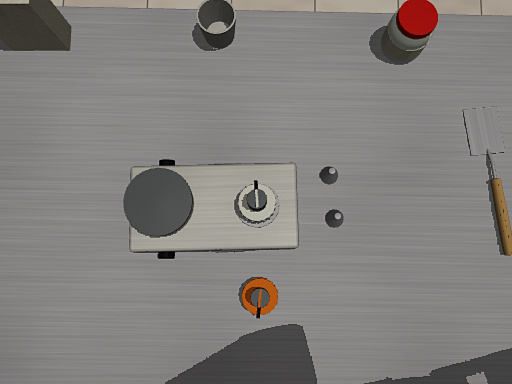

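The candidates are the white-skirted cap with a grey knob on the filler (scene 250,185; top 257,203) and the orange look-alike on the table (scene 187,183; top 260,296). I choose the white one. The nozzles are at top (329,175) and (334,218). I'll check it in a crop.

```bash
cat > h.py <<'E'
import numpy as np,cv2
from cell import env,vision
def cloud(n,d):
    c=vision.calibration(n); f=192/np.tan(np.radians(c["vertical_fov"]/2))
    v,u=np.mgrid[0:384,0:512]
    P=np.stack([(u-c["cx"])*d/f,(v-c["cy"])*d/f,d],-1)
    return P@c["pose"][:3,:3].T+c["pose"][:3,3]
E
python3 - <<'E'
from h import *
p=cv2.imread("pics/top0.png");s=cv2.imread("pics/scene0.png")
a=cv2.resize(p[160:250,210:310],None,fx=4,fy=4,interpolation=2);b=cv2.resize(s[140:230,200:300],None,fx=4,fy=4,interpolation=2)
cv2.imwrite("pics/crop0.png",np.hstack([a,b])[:, :800])
for n in("top","scene"):
    W=cloud(n,np.load(f"pics/{n}0.npy"))
    x,y,z=W[...,0],W[...,1],W[...,2]
    r=(slice(165,245),slice(225,295)) if n=="top" else (slice(150,215),slice(225,280))
    Q=W[r].reshape(-1,3)
    for lo,hi in((128,145),(92,102),(50,60)):
        q=Q[(Q[:,2]>lo)&(Q[:,2]<hi)]
        if len(q): print(n,lo,len(q),q.mean(0),q.min(0),q.max(0),(q.min(0)+q.max(0))/2)
W=cloud("top",np.load("pics/top0.npy"))
for v,u in((203,257),(199,257),(185,256),(175,329),(218,334),(200,158),(300,262),(165,296),(249,297),(167,132),(250,131)): print(v,u,W[v,u])
E
```

```text
top 128 323 [555.77629798  -6.98031434 136.11343023] [540.1700341  -22.08398017 128.80225768] [571.26477303   7.77911506 140.50455222] [555.71740356  -7.15243255 134.65340495]
top 92 735 [554.30470707  -7.02596865  96.22742121] [525.92941458 -37.27788024  92.17984817] [592.16208013  23.54214575 101.56787555] [559.04574736  -6.86786725  96.87386186]
top 50 4205 [557.0904038  -13.22196978  56.12001434] [488.29175859 -71.66087379  50.70326193] [627.92283072  49.93098149  59.9980197 ] [558.10729465 -10.86494615  55.35064081]
scene 128 195 [558.60188639 -10.81690736 133.16374592] [542.58696761 -24.77700359 128.16022174] [572.52206553   7.11898887 136.88450661] [557.55451657  -8.82900736 132.52236417]
scene 92 427 [561.2096248   -9.79806371  94.92218103] [523.39699372 -38.75401075  92.0804183 ] [591.80403902 102.89849134 101.7011347 ] [557.60051637  32.07224029  96.8907765 ]
scene 50 1500 [549.69109129  26.40384413  54.568826  ] [475.96853083 -68.95127042  51.67323527] [623.83246469 162.63401869  59.98428114] [549.90049776  46.84137414  55.8287582 ]
203 257 [548.44496262  -8.17388502 139.55491064]
199 257 [554.89987331  -8.0374398  138.18771502]
185 256 [583.32861867  -5.53394698 100.85615159]
175 329 [ 614.79351523 -134.4437934    36.41662448]
218 334 [ 537.28371925 -142.03830343   42.79246187]
200 158 [550.93030017 146.00270718 135.63850758]
300 262 [397.50731989 -18.72192087  77.83986242]
165 296 [ 6.39670845e+02 -7.79372130e+01  2.70738493e-01]
249 297 [483.92017761 -80.57783782   3.95741533]
167 132 [619.33095263 211.96311507  53.40279078]
250 131 [475.55290837 205.12326092  53.70926276]
```

View pics/crop0.png

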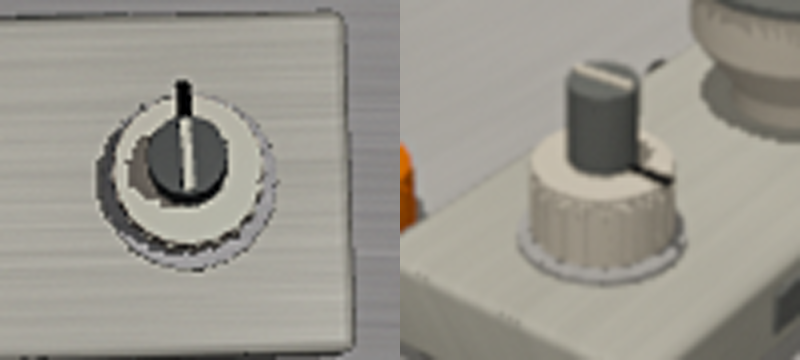

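The crop confirms it: white ribbed skirt, grey knob, pointer along world +x, axis about (556.5, -8), flat top at z≈96. I'll work out the approach.

```bash
cat >> h.py <<'E'
from scipy.spatial.transform import Rotation as Ro
def rel(pos,yaw):
    s=env.state(); R=Ro.from_euler("xyz",s["tcp_rot"]); T=Ro.from_euler("xyz",[-np.pi/2,0,yaw])
    print("t",s["t"],"pos",s["eef_pos"].round(1),"rot",s["tcp_rot"].round(3),"F",s["ft_force"].round(1),"M",s["moment"].round(2),"op",s["opening"].round(3))
    print("shift",R.inv().apply(np.array(pos)-s["eef_pos"]).round(1),"turn",np.degrees((R.inv()*T).as_rotvec()).round(2))
E
python3 -c "
from h import *
rel([556.5,-8,200],0)"
```

```text
Traceback (most recent call last):
  File "h.py", line 11, in rel
    print("t",s["t"],"pos",s["eef_pos"].round(1),"rot",s["tcp_rot"].round(3),"F",s["ft_force"].round(1),"M",s["moment"].round(2),"op",s["opening"].round(3))
                                                                                                                                      ^^^^^^^^^^^^^^^^^^
AttributeError: 'float' object has no attribute 'round'
```

```bash
sed -i 's/s\["opening"\].round(3)/round(s["opening"],3)/' h.py
python3 -c "
from h import *
rel([556.5,-8,200],0)"
```

```text
t 0.1 pos [ 234.5 -579.1  187. ] rot [-1.571e+00  1.000e-03 -1.186e+00] F [ 0.2 -0.9  0.1] M [-0.02 -0.01 -0.02] op 1.003
shift [-408.5  -12.5  512.8] turn [-4.000e-02 -6.795e+01 -5.000e-02]
```

```bash
python3 -m crank '[[-31,-1,39,0,-5,0],[-62,-4,78,0,-12,0],[-93,-6,117,0,-18,0],[-124,-9,156,0,-24,0],[-155,-12,195,0,-30,0]]' 1
python3 -c "
from h import *
rel([556.5,-8,200],0)"
```

```text
t: 0.6
eef_pos: [357.6, -360.3, 199.2]
tcp_rot: [-1.57, 0.001, -0.658]
ft_force: [1.6, -0.7, 0.0]
opening: 1.002
t 0.6 pos [ 357.6 -360.3  199.2] rot [-1.57e+00  1.00e-03 -6.58e-01] F [ 1.6 -0.7  0. ] M [-0.08 -0.06 -0.05] op 1.002
shift [-58.3  -0.5 400.4] turn [ -0.06 -37.73  -0.05]
```

```bash
python3 -m crank '[[-7,0,48,0,-5,0],[-14,0,97,0,-10,0],[-21,0,145,0,-15,0],[-28,0,193,0,-20,0],[-35,0,241,0,-25,0]]' 1
python3 -c "
from h import *
rel([556.5,-8,200],0)"
```

```text
t: 1.1
eef_pos: [478.0, -146.4, 199.3]
tcp_rot: [-1.57, 0.001, -0.219]
ft_force: [-0.7, -0.6, -0.2]
opening: 0.999
t 1.1 pos [ 478.  -146.4  199.3] rot [-1.57e+00  1.00e-03 -2.19e-01] F [-0.7 -0.6 -0.2] M [-0.04 -0.1  -0.  ] op 0.999
shift [ 46.7  -0.6 152.1] turn [ -0.07 -12.53  -0.04]
```

```bash
python3 -m crank '[[14,0,45,0,-4,0],[28,0,90,0,-8,0],[40,0,130,0,-11,0],[46.7,-0.6,152.1,0,-12.5,0],[46.7,-0.6,152.1,0,-12.5,0]]' 1
python3 -c "
from h import *
rel([556.5,-8,104],0)
p,d=vision.read_camera('scene');cv2.imwrite('pics/s1.png',p);p,d=vision.read_camera('top');cv2.imwrite('pics/t1.png',p)"
```

```text
t: 1.6
eef_pos: [557.3, -5.6, 199.6]
tcp_rot: [-1.569, 0.001, 0.003]
ft_force: [-0.2, 0.2, -0.1]
opening: 1.0
t 1.6 pos [557.3  -5.6 199.6] rot [-1.569e+00  1.000e-03  3.000e-03] F [-0.2  0.2 -0.1] M [-0.02 -0.11 -0.01] op 1.0
shift [-0.7 95.6 -2.6] turn [-0.1   0.19 -0.05]
```

View pics/s1.png

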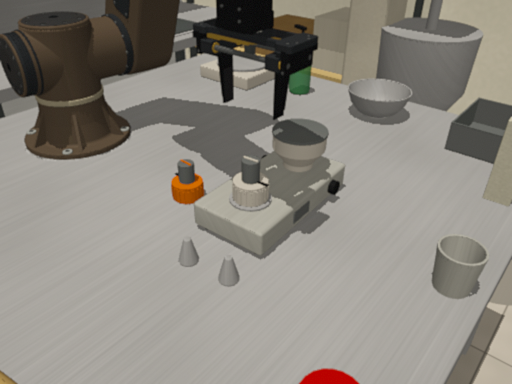

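The gripper is above the cap with its jaws along world x (tips at about (228,103) and (278,113)). Now I descend over the knob.

```bash
python3 -m crank '[[-0.7,25,-2.6,0,0,0],[-0.7,55,-2.6,0,0,0],[-0.7,80,-2.6,0,0,0],[-0.7,95,-2.6,0,0,0],[-0.7,95.6,-2.6,0,0,0]]' 1
python3 -c "
from h import *
rel([556.5,-8,104],0)
p,d=vision.read_camera('scene');cv2.imwrite('pics/s2.png',cv2.resize(p[100:250,170:350],None,fx=4,fy=4))"
```

```text
t: 2.2
eef_pos: [554.0, -11.4, 102.4]
tcp_rot: [-1.569, 0.005, -0.002]
ft_force: [0.2, -0.4, 0.3]
opening: 1.0
t 2.2 pos [554.  -11.4 102.4] rot [-1.569  0.005 -0.002] F [ 0.2 -0.4  0.3] M [-0.04 -0.1   0.02] op 1.0
shift [ 2.5 -1.6  3.4] turn [-0.09 -0.1  -0.29]
```

View pics/s2.png

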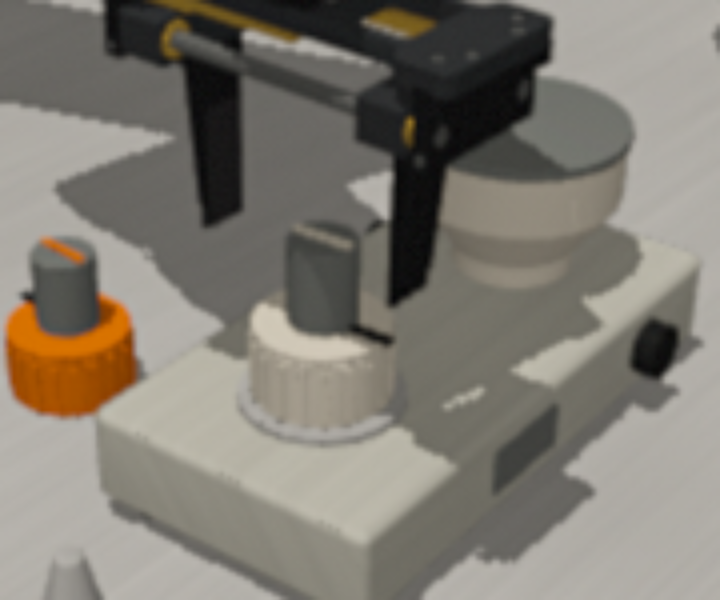

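```bash
python3 -c "
from h import *
rel([556.5,-8,104],0)
p,d=vision.read_camera('scene');W=cloud('scene',d)
np.save('W.npy',W)
for u,v in ((220,200),(222,222),(205,222),(410,285),(395,300),(420,250),(323,235),(323,300),(60,245)):
    U,V=170+u/4,100+v/4; print(u,v,W[int(V),int(U)].round(1))
c=vision.calibration('scene');f=192/np.tan(np.radians(c['vertical_fov']/2))
for P in (env.state()['eef_pos'],[556.5,-8,136],[556.5,-8,96]):
    q=c['pose'][:3,:3].T@(np.array(P)-c['pose'][:3,3]);print(q[:2]/q[2]*f+[c['cx'],c['cy']])
p,d=vision.read_camera('top');cv2.imwrite('pics/t2.png',cv2.resize(p[130:280,170:350],None,fx=4,fy=4))
"
```

```text
t 2.25 pos [554.6 -11.4 103.5] rot [-1.569  0.003 -0.002] F [-0.1  0.9  1.6] M [-0.04 -0.08 -0.  ] op 0.997
shift [ 1.9 -0.5  3.4] turn [-0.08 -0.09 -0.19]
220 200 [505.4 -14.5 136.7]
222 222 [345.5 155.8  -1.2]
205 222 [503.1 -22.4 129.5]
410 285 [606.5 -13.7 133.3]
395 300 [606.1 -23.6 130.2]
420 250 [610.9 -12.6 151.1]
323 235 [554.4  -6.3 135.2]
323 300 [564.4 -18.2 111.4]
60 245 [398.  -12.5  74.8]
[248.44396552 175.07721128]
[250.33519801 158.36571762]
[250.2146574  178.78370337]
```

View pics/t2.png

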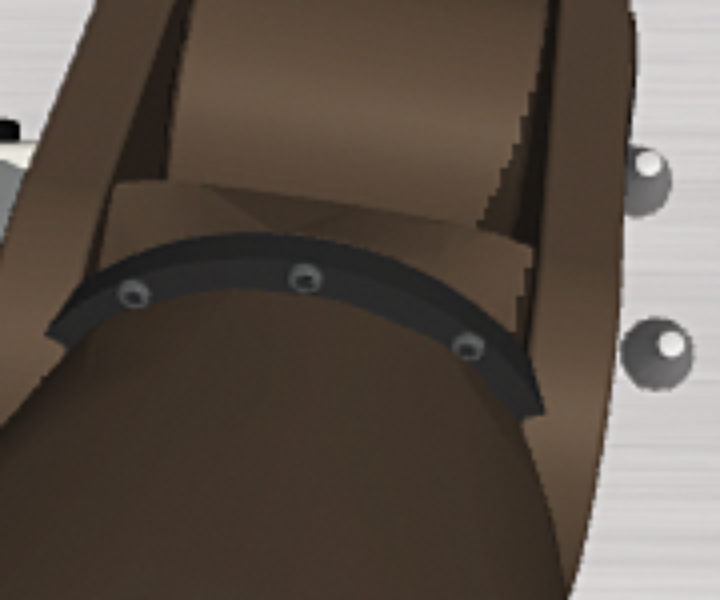

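The measured fingertips sit at z≈130, about 26 mm above the reported TCP, so they probably swing down as they close. I'll part-close around the knob and measure again.

```bash
python3 -m crank '[[1.9,-2,3.4,0,0,0],[1.9,-2,3.4,0,0,0],[1.9,-2,3.4,0,0,0],[1.9,-2,3.4,0,0,0],[1.9,-2,3.4,0,0,0]]' 0.55
python3 -c "
from h import *
rel([556.5,-8,104],0)
p,d=vision.read_camera('scene');W=cloud('scene',d)
np.save('W.npy',W)
cv2.imwrite('pics/s3.png',cv2.resize(p[100:250,170:350],None,fx=4,fy=4))"
```

```text
t: 2.85
eef_pos: [557.5, -7.6, 107.0]
tcp_rot: [-1.57, 0.0, -0.001]
ft_force: [0.3, -1.0, -0.5]
opening: 0.639
t 2.85 pos [557.5  -7.6 107. ] rot [-1.57e+00  0.00e+00 -1.00e-03] F [ 0.3 -1.  -0.5] M [-0.04 -0.05  0.05] op 0.639
shift [-1.   3.  -0.4] turn [-0.06 -0.05 -0.03]
```

View pics/s3.png

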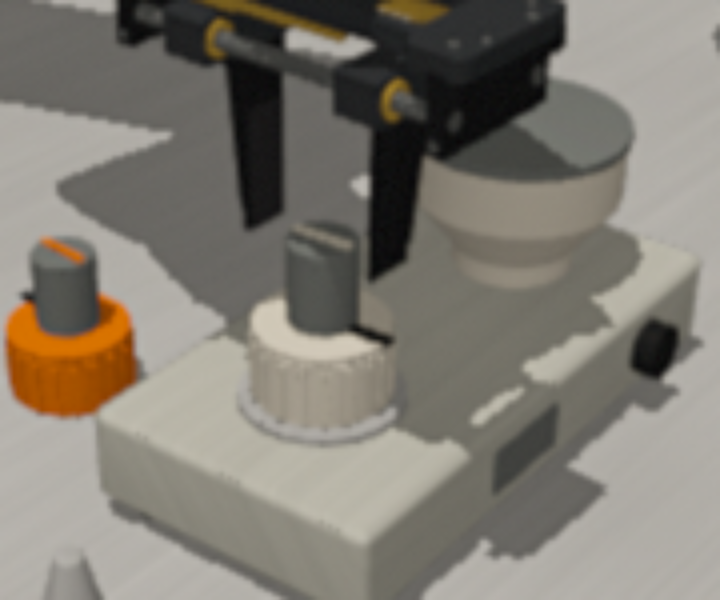

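```bash
python3 -c "
from h import *
W=np.load('W.npy')
for c,name in (((225,300,140,240),'L'),((365,430,120,290),'R')):
    u0,u1,v0,v1=[int(k/4) for k in c]
    Q=W[100+v0:100+v1,170+u0:170+u1].reshape(-1,3)
    Q=Q[(Q[:,2]>105)&(abs(Q[:,1]+8)<30)&(abs(Q[:,0]-557)<70)&(abs(Q[:,0]-557)>17)]
    Q=Q[Q[:,2].argsort()]; print(name,len(Q)); print(Q[:8].round(1)); print(Q.min(0),Q.max(0))
    for lo in range(125,185,10):
        q=Q[(Q[:,2]>=lo)&(Q[:,2]<lo+10)]
        if len(q): print(lo,q.min(0).round(),q.max(0).round())
"
```

```text
L 238
[[521.4 -17.2 129.9]
 [525.5 -14.1 132. ]
 [526.6 -17.8 132. ]
 [526.9  -5.4 132.7]
 [527.7 -14.  132.7]
 [527.8  -1.1 133.2]
 [523.3 -19.2 133.3]
 [526.9 -20.8 133.4]]
[517.68136661 -21.11434712 129.89503595] [528.6901105    0.89702654 174.41400586]
125 [521. -21. 130.] [528.   0. 135.]
135 [521. -21. 135.] [529.  -0. 145.]
145 [521. -21. 145.] [529.   1. 155.]
155 [520. -21. 155.] [529.   0. 165.]
165 [518. -21. 165.] [528.  -1. 174.]
R 456
[[ 5.899e+02 -1.860e+01  1.311e+02]
 [ 5.909e+02 -1.400e+00  1.313e+02]
 [ 5.914e+02 -7.500e+00  1.323e+02]
 [ 5.924e+02 -1.660e+01  1.330e+02]
 [ 5.909e+02 -9.400e+00  1.330e+02]
 [ 5.921e+02 -3.000e-01  1.331e+02]
 [ 5.918e+02  2.700e+00  1.336e+02]
 [ 5.922e+02 -5.800e+00  1.337e+02]]
[588.41105881 -36.22667576 131.07290386] [612.5705581    3.46504935 215.45372685]
125 [590. -20. 131.] [593.   3. 135.]
135 [590. -21. 135.] [596.   3. 145.]
145 [591. -22. 145.] [597.   2. 155.]
155 [590. -21. 155.] [598.   2. 165.]
165 [589. -22. 165.] [599.   3. 175.]
175 [588. -22. 175.] [600.   3. 185.]
```

The fingers slide rather than swing. The images put the tips at z≈131.5, while the reported TCP z is 107. They also put the jaw centre at about (559,-9.5), against the knob at (556,-7.5). I trust the images, which see both fingers and knob in the same frame, so I'll move relative to them and watch the force.

```bash
python3 -m crank '[[-3,5,1.5,0,0,0],[-3,12,1.5,0,0,0],[-3,18,1.5,0,0,0],[-3,22,1.5,0,0,0],[-3,22,1.5,0,0,0]]' 0.6
python3 -c "
from h import *
rel([554.5,-6,80],0)
p,d=vision.read_camera('scene');W=cloud('scene',d)
np.save('W.npy',W)
cv2.imwrite('pics/s4.png',cv2.resize(p[100:250,170:350],None,fx=4,fy=4))
Q=W[100:200,170:300].reshape(-1,3)
Q=Q[(Q[:,2]>103)&(abs(Q[:,1]+8)<22)&(abs(Q[:,0]-556)<50)]
for lo in range(104,165,6):
    q=Q[(Q[:,2]>=lo)&(Q[:,2]<lo+6)]
    for n,m in(('L',q[:,0]<537),('K',abs(q[:,0]-556)<19),('R',q[:,0]>576)):
        if m.sum(): print(lo,n,m.sum(),q[m].min(0).round(),q[m].max(0).round())
"
```

```text
t: 3.4
eef_pos: [554.1, -6.1, 84.1]
tcp_rot: [-1.57, 0.002, -0.001]
ft_force: [-0.3, -0.2, 0.3]
opening: 0.598
t 3.4 pos [554.1  -6.1  84.1] rot [-1.57e+00  2.00e-03 -1.00e-03] F [-0.3 -0.2  0.3] M [-0.01 -0.1   0.01] op 0.598
shift [0.4 4.1 0.1] turn [-0.07 -0.05 -0.11]
104 L 3 [523. -17. 108.] [525. -12. 109.]
104 K 51 [549. -24. 104.] [573.   1. 110.]
104 R 4 [582. -16. 109.] [587.   5. 110.]
110 L 31 [521. -19. 110.] [527.   1. 116.]
110 K 54 [543. -24. 110.] [573.  -1. 116.]
110 R 33 [582. -20. 110.] [589.   5. 116.]
116 L 33 [521. -19. 116.] [527.   2. 122.]
116 K 59 [542. -25. 116.] [573.  -1. 122.]
116 R 22 [586. -18. 116.] [590.   3. 122.]
122 L 35 [518. -20. 122.] [527.   1. 128.]
122 K 59 [542. -24. 122.] [572.  -1. 128.]
122 R 30 [585. -20. 123.] [591.   3. 128.]
128 L 31 [520. -19. 128.] [527.   2. 134.]
128 K 108 [542. -25. 128.] [572.   8. 134.]
128 R 34 [585. -20. 129.] [592.   6. 134.]
134 L 39 [517. -20. 134.] [527.   2. 140.]
134 K 83 [542. -23. 134.] [571.   6. 136.]
134 R 32 [585. -19. 134.] [593.   4. 140.]
140 L 39 [518. -19. 140.] [528.   3. 146.]
140 R 35 [584. -20. 140.] [593.   3. 146.]
146 L 38 [516. -19. 146.] [526.   3. 151.]
146 R 43 [584. -20. 146.] [594.   3. 152.]
152 L 40 [516. -20. 152.] [527.   3. 158.]
152 R 39 [584. -20. 152.] [594.   2. 158.]
158 L 44 [516. -20. 158.] [527.   2. 164.]
158 R 45 [584. -20. 158.] [595.   4. 164.]
164 L 49 [514. -20. 164.] [526.   5. 170.]
164 R 40 [584. -20. 164.] [596.   4. 170.]
```

View pics/s4.png

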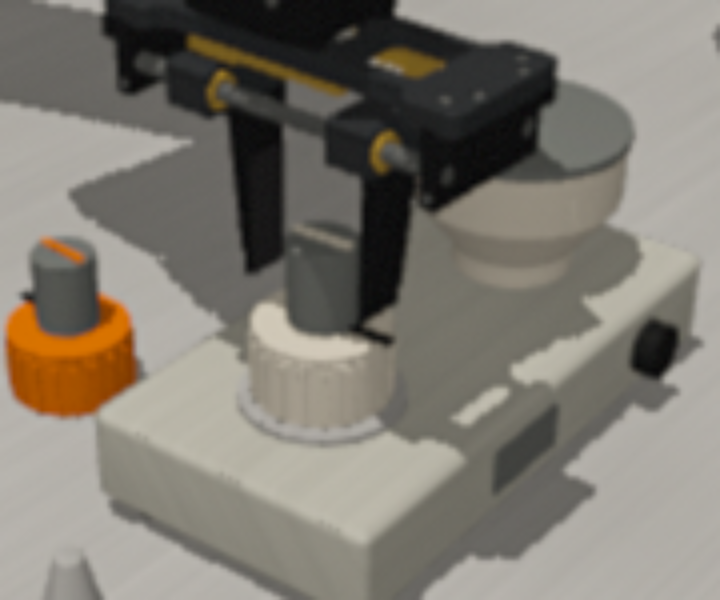

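The jaws now straddle the knob: inner faces at x 527 and 584.5, knob 541.5–572.5, y aligned, tips at z≈108. I'll go 4 mm lower and 1 mm in x, then close.

```bash
python3 -m crank '[[1.1,3.5,0,0,0,0],[1.1,3.5,0,0,0,0],[1.1,3.5,0,0,0,0]]' 0.6
python3 -m crank '[[0,0,0,0,0,0],[0,0,0,0,0,0],[0,0,0,0,0,0],[0,0,0,0,0,0],[0,0,0,0,0,0]]' 0
python3 -m crank '[[0,0,0,0,0,0],[0,0,0,0,0,0],[0,0,0,0,0,0]]' 0
python3 -c "
from h import *
rel([554.5,-6,80],0)"
```

```text
t: 3.75
eef_pos: [555.4, -6.1, 81.0]
tcp_rot: [-1.57, 0.001, -0.001]
ft_force: [-0.2, -0.8, 0.3]
opening: 0.602
t: 4.25
eef_pos: [555.5, -6.1, 81.0]
tcp_rot: [-1.57, 0.001, -0.001]
ft_force: [0.5, -0.1, 1.0]
opening: 0.332
t: 4.55
eef_pos: [555.5, -6.1, 81.1]
tcp_rot: [-1.57, 0.001, -0.001]
ft_force: [0.4, -0.6, 0.6]
opening: 0.33
t 4.55 pos [555.5  -6.1  81.1] rot [-1.57e+00  1.00e-03 -1.00e-03] F [ 0.4 -0.6  0.6] M [ 0.04 -0.08  0.02] op 0.33
shift [-1.   1.1  0.1] turn [-0.07 -0.05 -0.07]
```

The knob is gripped: 0.33 × 95 mm ≈ 31 mm. Turning counter-clockwise first (negative about tool y).

```bash
python3 -m crank '[[0,0,0,0,-5,0],[0,0,0,0,-10,0],[0,0,0,0,-15,0],[0,0,0,0,-20,0],[0,0,0,0,-25,0]]' 0
python3 -c "
from h import *
rel([555.5,-6,81],0)"
python3 -m crank '[[0,0,0,0,-5,0],[0,0,0,0,-10,0],[0,0,0,0,-15,0],[0,0,0,0,-15,0]]' 0
python3 -c "
from h import *
rel([555.5,-6,81],0)
p,d=vision.read_camera('scene')
cv2.imwrite('pics/s5.png',cv2.resize(p[100:250,170:350],None,fx=4,fy=4))"
```

```text
t: 5.05
eef_pos: [555.5, -6.0, 81.1]
tcp_rot: [-1.569, 0.0, 0.437]
ft_force: [-0.7, 6.2, 1.9]
opening: 0.331
t 5.05 pos [555.5  -6.   81.1] rot [-1.569  0.     0.437] F [-0.7  6.2  1.9] M [ 0.89  0.16 -0.65] op 0.331
shift [-0.   0.1 -0. ] turn [-0.12 25.06 -0.04]
t: 5.45
eef_pos: [554.8, -5.8, 80.8]
tcp_rot: [-1.567, 0.001, 0.7]
ft_force: [-4.0, 1.8, 0.1]
opening: 0.332
t 5.45 pos [554.8  -5.8  80.8] rot [-1.567e+00  1.000e-03  7.000e-01] F [-4.   1.8  0.1] M [ 0.31  0.48 -0.2 ] op 0.332
shift [ 0.4 -0.2 -0.6] turn [-0.19 40.1  -0.1 ]
```

View pics/s5.png

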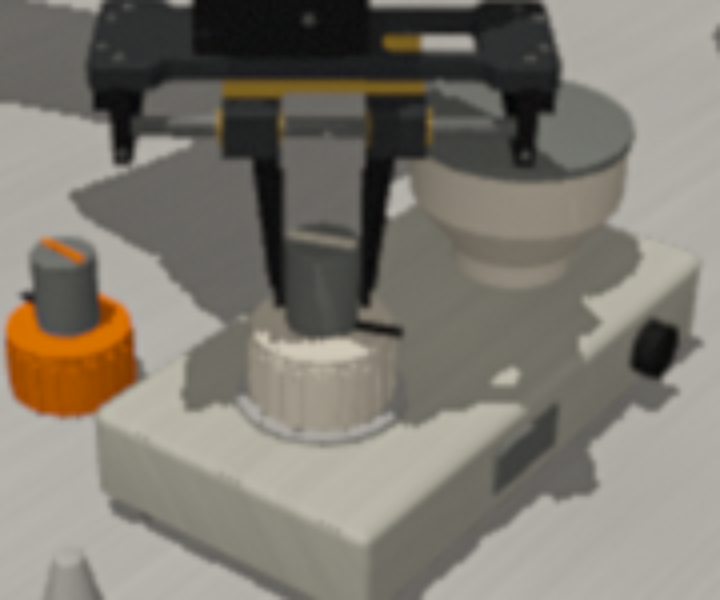

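The pointer only moved from about (375,335) to (382,328), roughly 0.2 rad, while the gripper turned 0.7 rad. It hit a stop and slipped, so clockwise should be the loosening direction. The gripper shadow and the calm force reading fit this.

```bash
python3 -m crank '[[0,0,0,0,6,0],[0,0,0,0,12,0],[0,0,0,0,18,0],[0,0,0,0,24,0],[0,0,0,0,30,0]]' 0
python3 -c "
from h import *
rel([555.5,-6,81],0)"
python3 -m crank '[[0,0,0,0,6,0],[0,0,0,0,12,0],[0,0,0,0,18,0],[0,0,0,0,24,0],[0,0,0,0,30,0]]' 0
python3 -c "
from h import *
rel([555.5,-6,81],0)
p,d=vision.read_camera('scene')
cv2.imwrite('pics/s6.png',cv2.resize(p[100:250,170:350],None,fx=4,fy=4))"
```

```text
t: 6.0
eef_pos: [555.1, -5.5, 81.0]
tcp_rot: [-1.568, 0.002, 0.167]
ft_force: [0.7, 4.1, -0.5]
opening: 0.331
t 6.0 pos [555.1  -5.5  81. ] rot [-1.568  0.002  0.167] F [ 0.7  4.1 -0.5] M [ 0.74 -0.08  0.06] op 0.331
shift [ 0.3 -0.  -0.6] turn [-0.16  9.56 -0.11]
t: 6.5
eef_pos: [555.7, -5.2, 81.1]
tcp_rot: [-1.568, 0.002, -0.363]
ft_force: [-0.1, 2.3, -0.8]
opening: 0.328
t 6.5 pos [555.7  -5.2  81.1] rot [-1.568  0.002 -0.363] F [-0.1  2.3 -0.8] M [ 0.6  -0.39 -0.  ] op 0.328
shift [ 0.1  0.1 -0.8] turn [ -0.15 -20.83  -0.07]
```

View pics/s6.png

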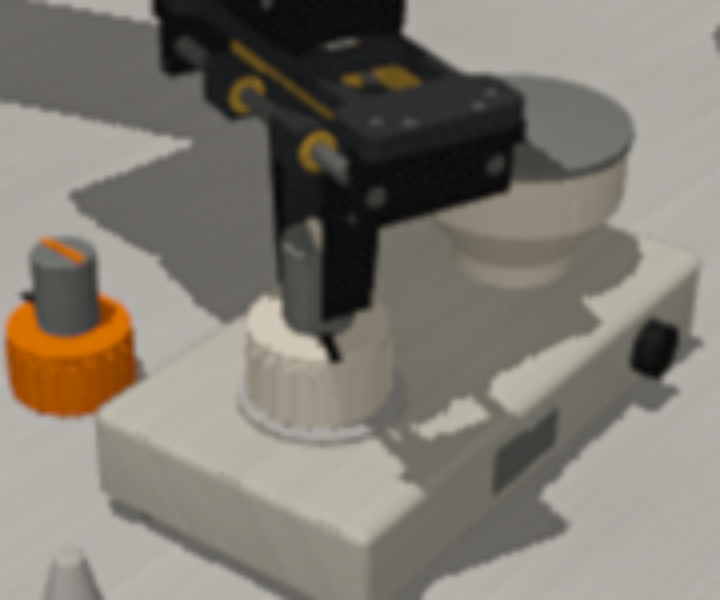

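The cap turns freely clockwise with no moment building up, and the pointer is now at (333,348), towards the camera. I'll continue towards the far stop.

```bash
python3 -m crank '[[0,0,0.5,0,6,0],[0,0,0.5,0,12,0],[0,0,0.5,0,18,0],[0,0,0.5,0,24,0],[0,0,0.5,0,24,0]]' 0
python3 -c "
from h import *
rel([555.5,-6,81],0)
p,d=vision.read_camera('scene')
cv2.imwrite('pics/s7.png',cv2.resize(p[100:250,170:350],None,fx=4,fy=4))"
```

```text
t: 7.05
eef_pos: [556.4, -4.9, 81.2]
tcp_rot: [-1.569, 0.001, -0.79]
ft_force: [1.1, -0.1, -0.1]
opening: 0.334
t 7.05 pos [556.4  -4.9  81.2] rot [-1.569e+00  1.000e-03 -7.900e-01] F [ 1.1 -0.1 -0.1] M [-0.15 -0.27  0.01] op 0.334
shift [ 0.1  0.2 -1.4] turn [-1.400e-01 -4.524e+01 -3.000e-02]
```

View pics/s7.png

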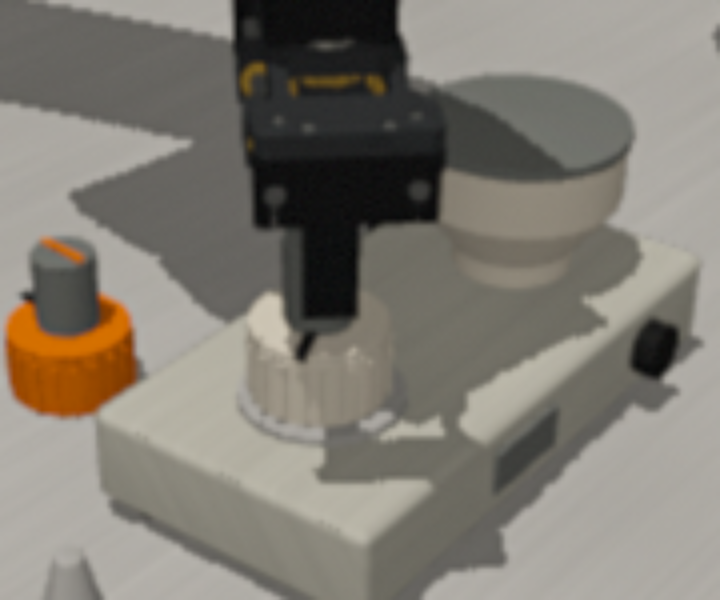

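```bash
python3 -c "
from h import *
c=vision.calibration('scene');f=192/np.tan(np.radians(c['vertical_fov']/2))
for a in ((390,341),(400,332),(340,360),(300,358)):
    r=c['pose'][:3,:3]@np.array([(170+a[0]/4-c['cx'])/f,(100+a[1]/4-c['cy'])/f,1]);o=c['pose'][:3,3]
    P=o+r*(97.5-o[2])/r[2];v=P-[557,-8.5,97.5];print(P.round(1),np.hypot(*v[:2]).round(1),np.arctan2(v[1],v[0]).round(2))"
```

```text
[593.3  -7.   97.5] 36.3 0.04
[592.1   1.3  97.5] 36.5 0.27
[586.5 -31.8  97.5] 37.6 -0.67
[572.9 -41.2  97.5] 36.4 -1.12
```

Pointer angles from the pictures: 0.04 rad at the start, 0.27 at the CCW stop, -1.12 now. I'll turn a little further, then lift gently.

```bash
python3 -m crank '[[0,0,0,0,4,0],[0,0,0,0,7,0],[0,0,0,0,7,0]]' 0
python3 -m crank '[[0,-3,0,0,0,0],[0,-6,0,0,0,0],[0,-10,0,0,0,0]]' 0
python3 -c "
from h import *
rel([555.5,-6,81],0)
p,d=vision.read_camera('scene')
cv2.imwrite('pics/s8.png',cv2.resize(p[100:250,170:350],None,fx=4,fy=4))"
```

```text
t: 7.4
eef_pos: [557.2, -5.1, 81.4]
tcp_rot: [-1.568, 0.0, -0.906]
ft_force: [3.9, -0.1, -2.2]
opening: 0.331
t: 7.7
eef_pos: [557.3, -5.2, 91.7]
tcp_rot: [-1.568, 0.0, -0.905]
ft_force: [2.4, 0.9, -2.1]
opening: 0.33
t 7.7 pos [557.3  -5.2  91.7] rot [-1.568  0.    -0.905] F [ 2.4  0.9 -2.1] M [-0.01 -0.55  0.04] op 0.33
shift [-0.4 10.7 -1.9] turn [ -0.17 -51.83   0.07]
```

View pics/s8.png

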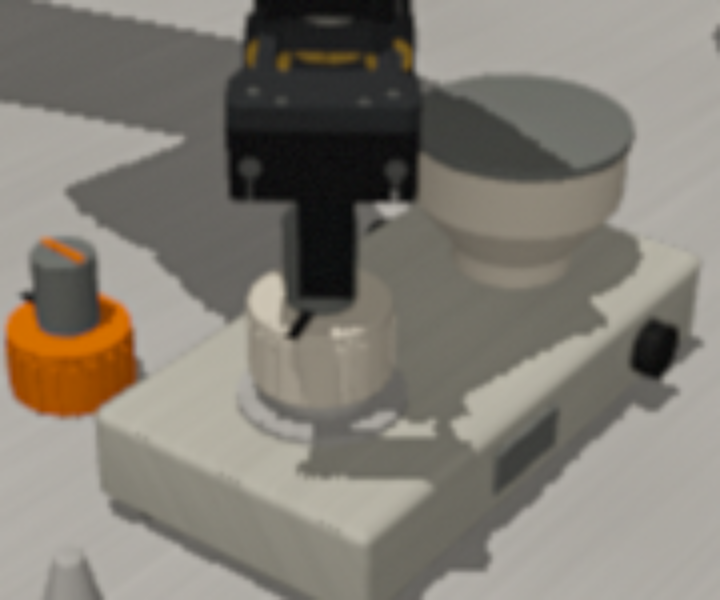

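The cap rises with the fingers: its lower rim has cleared the foot ring and the force is only about 2 N. Now lifting about 120 mm more.

```bash
python3 -m crank '[[0,-8,0,0,0,0],[0,-18,0,0,0,0],[0,-30,0,0,0,0],[0,-42,0,0,0,0],[0,-55,0,0,0,0]]' 0
python3 -m crank '[[0,-20,0,0,0,0],[0,-40,0,0,0,0],[0,-60,0,0,0,0],[0,-72,0,0,0,0],[0,-75,0,0,0,0]]' 0
python3 -m crank '[[0,0,0,0,0,0],[0,0,0,0,0,0],[0,0,0,0,0,0]]' 0
python3 -c "
from h import *
rel([555.5,-6,81],0)
p,d=vision.read_camera('scene');W=cloud('scene',d);np.save('W.npy',W)
cv2.imwrite('pics/s9.png',p)"
```

```text
t: 8.25
eef_pos: [557.2, -5.2, 148.6]
tcp_rot: [-1.567, -0.0, -0.905]
ft_force: [-0.1, -0.2, -0.8]
opening: 0.331
t: 8.75
eef_pos: [557.3, -5.4, 225.3]
tcp_rot: [-1.566, -0.002, -0.905]
ft_force: [0.2, 1.3, -0.1]
opening: 0.331
t: 9.05
eef_pos: [557.0, -5.4, 224.5]
tcp_rot: [-1.566, -0.001, -0.905]
ft_force: [-0.8, 0.0, -0.9]
opening: 0.329
t 9.05 pos [557.   -5.4 224.5] rot [-1.566e+00 -1.000e-03 -9.050e-01] F [-0.8  0.  -0.9] M [ 0.04 -0.04 -0.02] op 0.329
shift [ -0.6 143.5  -2.2] turn [ -0.2  -51.85   0.17]
```

View pics/s9.png

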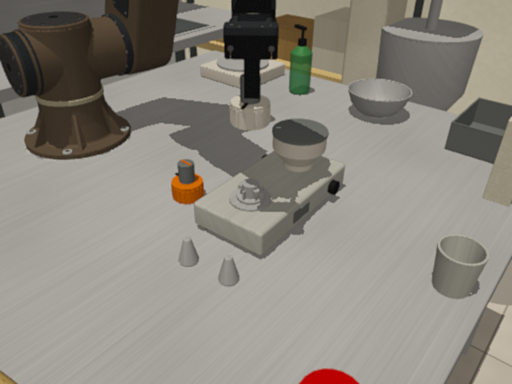

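```bash
python3 -c "
from h import *
W=np.load('W.npy'); Q=W[96:130,228:274].reshape(-1,3); Q=Q[np.hypot(Q[:,0]-557,Q[:,1]+8)<45]; Q=Q[Q[:,2]>150]; print(Q.min(0).round(),np.percentile(Q[:,2],[1,5]).round())
s=env.state();print(s['t'],s['opening'],abs(s['qvel']).max())
from cell import job
job.job_done()"
```

```text
[526. -42. 202.] [203. 205.]
9.1 0.32947950633969925 0.0030893718775537506
the job is handed in; nothing more can be done
```

The cap is off the outlet and held in the air. I handed the job in at 9.1 s of robot time; no verdict came back.

**Which way it loosened:** I gripped the white cap's knob at about 31 mm opening. Counter-clockwise it stopped after roughly 0.25 rad and the fingers slipped round the knob. Clockwise it turned freely; I measured 1.12 rad from the pictures, then turned about 0.12 rad more and lifted it straight off.

**Last checks:**
- **Height:** the cap's rim is at about z = 202 mm, so its centre is about 180 mm above the outlet's foot (130 mm needed).
- **Hold:** the opening was steady at 0.33, the arm was still and the outside force was about 1 N. I could not read the finger force on the cap directly, but the fingers are still closed on the knob.
- **Surroundings:** in the last picture both nozzles and the orange look-alike stand where they were.

**Disagreement:** the camera depth put the fingertips about 25 mm higher than the reported tool position, with 2 mm or so of difference sideways. I placed the grip from the images, and it seated correctly.

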